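Load the cold dock with finned tube racks and start it

TASK

Get the cold dock going: put every tube rack on the table into a bay of its own in the dock, its fins meshed between the dock's fins and the rack fully home. Then plug the temperature logger all the way into the socket of the control unit, and last of all throw the unit's toggle switch fully over to the far side, away from the robot. Leave the other things on the bench where they are.

Things in the scene. Friction and masses are not known exactly. Their poses are not given: they have to be found in the camera images.
- rack_a: tube rack, 72 (x) x 100 (y) mm, 95 tall; stands on five fins 5 thick, 28 tall, 100 long, running along y at x = -32, -16, 0, 16, 32. Plate z 28 to 40, two rows of tube caps to z 50; in the middle a grey grip rib, 14 thick (x), 60 long (y), z 40 to 95. Origin: centre of the underside (fin tips). 0.3 to 0.5 kg. Half a turn makes no difference. May be absent (None).
- rack_b: tube rack, 72 (x) x 100 (y) mm, 95 tall; stands on five fins 5 thick, 28 tall, 100 long, running along y at x = -32, -16, 0, 16, 32. Plate z 28 to 40, two rows of tube caps to z 50; in the middle a grey grip rib, 14 thick (x), 60 long (y), z 40 to 95. Origin: centre of the underside (fin tips). 0.3 to 0.5 kg. Half a turn makes no difference. May be absent (None).
- rack_c: tube rack, 72 (x) x 100 (y) mm, 95 tall; stands on five fins 5 thick, 28 tall, 100 long, running along y at x = -32, -16, 0, 16, 32. Plate z 28 to 40, two rows of tube caps to z 50; in the middle a grey grip rib, 14 thick (x), 60 long (y), z 40 to 95. Origin: centre of the underside (fin tips). 0.3 to 0.5 kg. Half a turn makes no difference. May be absent (None).
- dock: fixed cold dock, 272 (x) x 124 (y) mm, 42 tall; three bays side by side along x. Origin: centre of its underside. On a 12 mm base each bay has four fins, 5 thick, 108 long, along y, at x = -24, -8, 8, 24 from the bay's centre, tops at z 42; black walls of that height close it at x = -37.5 and 37.5. A rack's five fins enter the five 11 mm gaps (3 mm play each side).
- bay0 (a point): where a rack's origin is when fully home in the lowest-x bay (bays 86 mm apart; z 14 mm in the dock's frame: rack plate lying on the dock's fin tops); axes as the dock's. Ledges up to z 28 mm at the bay's ends (y = -54, 54 mm) leave 4 mm play lengthways
- bay1 (a point): where a rack's origin is when fully home in the middle bay (bays 86 mm apart; z 14 mm in the dock's frame: rack plate lying on the dock's fin tops); axes as the dock's. Ledges up to z 28 mm at the bay's ends (y = -54, 54 mm) leave 4 mm play lengthways
- bay2 (a point): where a rack's origin is when fully home in the highest-x bay (bays 86 mm apart; z 14 mm in the dock's frame: rack plate lying on the dock's fin tops); axes as the dock's. Ledges up to z 28 mm at the bay's ends (y = -54, 54 mm) leave 4 mm play lengthways
- unit: fixed white control unit, a block 110 (x) x 170 (y) x 50 mm; origin: centre of its underside. Its top carries the socket at y = -45 mm and the toggle switch at y = +45 mm.
- unit_hole0 (a point): centre of the socket's mouth, on the unit's top: a rectangular hole 39 mm along the unit's x, 29 mm along its y, 28 mm deep, rim chamfered; axes as the unit's
- logger: temperature logger, a block plug 78 mm tall standing on its shank: black shank 36 (x) x 26 (y) x 28 mm tall, white head 48 (x) x 34 (y) mm from z 28 to 78. Origin: centre of the shank's underside. Half a turn makes no difference. Plugged in, its origin is 28 mm below the socket's mouth and the head rests on the unit's top. 0.15 kg
- switch (a joint): angle of the toggle switch: 0 leaning towards the unit's -x (off), about 1.0 fully over to its +x (on); it stays where it is left. A light push of the tip moves it
- switch_tip (a point): the tip of the toggle's 60 mm black lever, about 130 mm above the table; it swings in the unit's x-z plane by 1.0 rad from one side of upright to the other
- sanitizer: bystander: white bottle, radius 34, 170 mm tall, origin at the centre of its underside; leave it alone
- freezer_box: bystander: white open box with grid dividers, 133 x 133 x 50 mm, origin at the centre of its underside; leave it alone
- clear_tray: bystander: clear open tray, 110 x 160 x 35 mm, origin at the centre of its underside; leave it alone
- label_roll: bystander: roll of labels standing on end, radius 28, 30 mm tall, origin at the centre of its underside; leave it alone
- reagent_jar: bystander: jar, radius 27, 70 mm tall, origin at the centre of its underside; leave it alone
- buffer_bottle: bystander: bottle, radius 32, 130 mm tall, origin at the centre of its underside; leave it alone
Things that resemble listed ones, but are neither listed nor needed, are in the scene too. What is shaped like the unit but pink is not meant. What is shaped like the rack_b but yellow is not meant.

How it is judged:
By the outcome, as a careful person would: the job done as asked, in the order asked, and still so for the second after the job is handed in, with the robot touching nothing.
Of rack_a, rack_b, rack_c only 2 to 3 are there at a start; the rules pass over those that are not, and their reading is None.
At some moment in a run one of rack_a, rack_b, rack_c may be knocked a few centimetres aside while the robot is not near it.
It also fails if it takes over 210 s, if anything falls off the work surface, if the arm or the gripper's body presses on something with over 40 N, if the wrist force passes 120 N, or if a joint passes its speed limit or range.

ROBOT

A 6-joint arm with a two-finger parallel gripper is mounted at the origin on the work surface. World frame = base frame: x ahead of the robot, y to its left, z up, the work surface at z = 0. Lengths are in mm, angles in rad, forces in N, time in s.
With the tool pointing down it reaches from about 275 to 1000 mm from the base axis. Payload 8.4 kg.
Tool frame: the origin (TCP) lies on the centre line of the jaws, within the pads' length; the fingertips stand 17 mm ahead of it and the grasp point (between the pads) lies 2 mm behind it; z points along the fingers, y is the line along which they close (so a half turn about z gives the same grasp; the last joint's range is limited). The gripper opens to 85 mm and grips with 20 to 120 N. Pads are 22 mm wide; open, the fingers measure 114 mm over their backs; the gripper's body (76 mm by 85 mm) begins 54 mm behind the grasp point. The pads swing forward as they close: fully open they stand 13 mm farther back than shut.
Start: joints at [-1.296, 0.353, 1.633, -0, 1.155, -0.002], TCP at [170.798, -601.212, 248.281] pointing down, gripper open.
Joint ranges: [-2.63, 2.63], [-0.92, 2.1], [0.06, 2.66], [-1.3, 4.44], [0, 2.69], [-3.02, 3.02]. Speed limits (rad/s): [2.22, 2.22, 2.79, 3.14, 3.14, 3.14].

INTERFACE

Orientations are given as [roll, pitch, yaw] about the fixed x, y, z axes, in that order (R = Rz(yaw) Ry(pitch) Rx(roll)).
In Python, from rig import r, eyes gives the robot as it stands. The module is installed in compiled form; this text tells all that it offers.
- The arm moves only by the shell command python3 -m inch 'ROWS' [FORCE]. ROWS is JSON, a list of rows, each a list of 7 numbers: the shift along the tool's x, y, z in m, then the turn, a rotation vector about the tool's x, y, z in degrees, then the closure, from -1 (fully open) to 1 (shut). In form: [[x, y, z, rx, ry, rz, gripper], ...]. A call has 1 to 8 rows; each row shifts and turns the commanded pose from where the row before left it, along the tool's axes as they then stand; what a row does not reach is not made up. A row lasts 1/10 s, in which the tool goes at most 50 mm and 8.59 degrees, less where a joint would pass 70% of its speed; a pose out of reach is approached as far as the arm can. A call with a gripper value outside its range is refused whole. The fingers move at their own pace and stop on an object; FORCE is the grip in N (left out, the last holds). Time passes only in rows, so rows that do not move let the fingers close. It gives the time, the measured TCP pose, the force, the opening and the grip force at its end, in the units of the state.
- r.sense(): the state, without advancing time (a new reading comes with each control period).
- eyes.grab_frame(name): name is "scene" or "top" or "wrist"; returns a dict with "img" (420x560x3 uint8, blue, green, red), "fx", "fy", "cx", "cy" (pixels), "D" ([k1, k2, p1, p2, k3] as OpenCV has them; the pictures are not rectified), "R" (3x3) and "t" (3): a world point X has camera coordinates R X + t; the wrist camera has in their place "hand_eye" (4x4, takes a point from camera to tool coordinates, whose origin is the TCP and whose axes are the flange's). Camera axes: x right, y down, z forward; pixel columns grow to the right and rows downward; lengths in mm; the calibration is good to about 2 mm. A picture is of the moment at which its call begins: read the wrist's pose just before it. There is no depth.
- r.sign_off(): hands the job in; it is judged then, once.
The state is a dict: "clock": time; "qpos": joint angles; "qvel": joint speeds; "joint_efforts": joint torques, N m; "eef_pos": TCP position; "tcp_rot": TCP orientation; "contact_force": force on the tool from outside, world axes, zero at the start; "wrist_torque": the same for the moment, N m; "opening": opening from 0.0 (shut) to 1.0 (fully open); "grasp_force": force on a finger pad.
Only numpy, scipy, OpenCV 4.12 (cv2) and the standard library are available. Lean on these libraries where they do the work, as an engineer would, in place of code of your own. Each camera call takes 0.05 s, during which the arm holds its last target. There are 200 camera calls.

## Working session

There is one attempt and no reset: what is moved stays moved. The work goes in short steps, Python scripts to look and compute and a shell command to move; the robot and the scene stay as the last step left them, time stands still between calls to the robot, and variables do not carry over. Pictures are saved under pics/ and viewed, at most 14 in all, crops included, and the job is handed in when it is done.

```bash
mkdir -p pics
cat > h.py <<'E'
import numpy as np, cv2, json, sys
from rig import r, eyes
from scipy.spatial.transform import Rotation as Ro
def cap(name,tag):
    s=r.sense(); f=eyes.grab_frame(name)
    cv2.imwrite(f'pics/{tag}.png',f['img'])
    if 'hand_eye' in f:
        T=np.eye(4);T[:3,:3]=Ro.from_euler('xyz',s['tcp_rot']).as_matrix();T[:3,3]=s['eef_pos']
        C=np.linalg.inv(T@np.array(f['hand_eye']));f['R']=C[:3,:3];f['t']=C[:3,3]
    d={k:np.array(f[k]).tolist() for k in('fx','fy','cx','cy','D','R','t')}
    json.dump(d,open(f'pics/{tag}.json','w')); return f['img'],s
def cam(tag):
    d=json.load(open(f'pics/{tag}.json'));K=np.array([[d['fx'],0,d['cx']],[0,d['fy'],d['cy']],[0,0,1]])
    return K,np.array(d['D']),np.array(d['R']),np.array(d['t'])
def ray(tag,p):
    K,D,R,t=cam(tag);u=cv2.undistortPoints(np.array([[p]],float),K,D)[0,0]
    v=R.T@np.array([u[0],u[1],1]);return -R.T@t,v/np.linalg.norm(v)
def onz(tag,p,z):
    o,v=ray(tag,p);return (o+v*(z-o[2])/v[2]).round(1)
def tri(*obs):
    A=np.zeros((3,3));b=np.zeros(3)
    for tag,p in obs:
        o,v=ray(tag,p);M=np.eye(3)-np.outer(v,v);A+=M;b+=M@o
    return np.linalg.solve(A,b).round(1)
def proj(tag,X):
    K,D,R,t=cam(tag);return cv2.projectPoints(np.array(X,float).reshape(-1,1,3),cv2.Rodrigues(R)[0],t,K,D)[0][:,0].round(1)
E
python3 - <<'E'
from h import *
for n in('scene','top'):
    i,s=cap(n,n+'0')
    cv2.imwrite(f'pics/{n}0b.png',cv2.resize(i,(800,600),interpolation=cv2.INTER_CUBIC))
    K,D,R,t=cam(n+'0');print(n,-R.T@t,R[2],K[0,0])
print(s)
E
```

```text
scene [1062.48362679 -596.59677712  727.23869653] [-0.55083514  0.55374679 -0.62445587] 385.88543036225536
top [ 400.50871042  -31.03313211 1268.56704658] [ 0.09251993 -0.00447196 -0.99570079] 467.3232650944192
{'clock': 0.05, 'qpos': array([-1.29636672e+00,  3.53675746e-01,  1.63409495e+00, -1.06453930e-05,
        1.15517044e+00, -2.38590126e-03]), 'qvel': array([ 1.44254347e-03,  3.70909210e-04, -6.12000377e-04,  7.92505593e-04,
        2.25074447e-03, -2.64837417e-05]), 'joint_efforts': array([-1.49170057e-03, -6.06893778e+01, -3.43166900e+01,  7.57474680e-06,
        3.95486961e-03,  7.40248242e-05]), 'eef_pos': array([ 170.6998071 , -600.79934247,  247.56118066]), 'tcp_rot': array([-3.14024415e+00,  6.51591355e-06,  2.76819819e-01]), 'contact_force': array([-0.34337331, -0.06871618,  0.17617089]), 'wrist_torque': array([-0.02074783, -0.01317628, -0.00630079]), 'grasp_force': 0.0, 'opening': 1.0012256756575248}
```

View pics/scene0b.png

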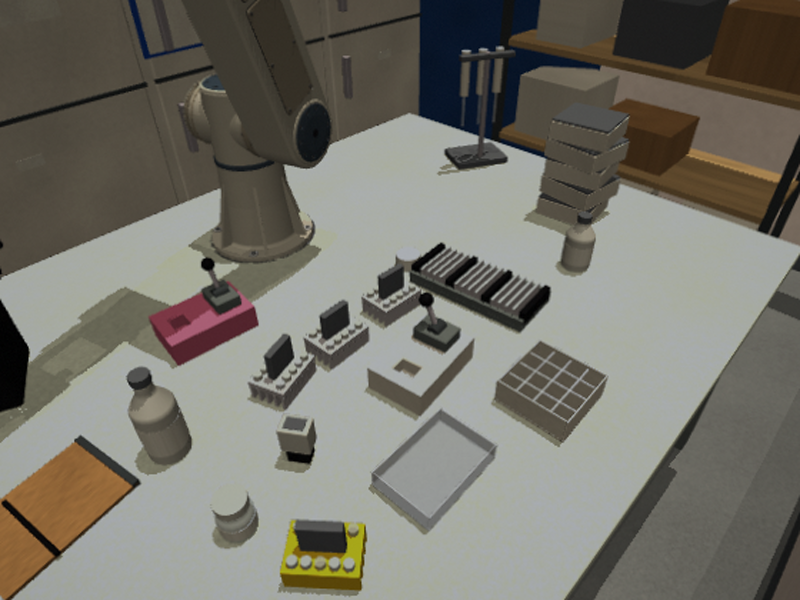

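View pics/top0b.png

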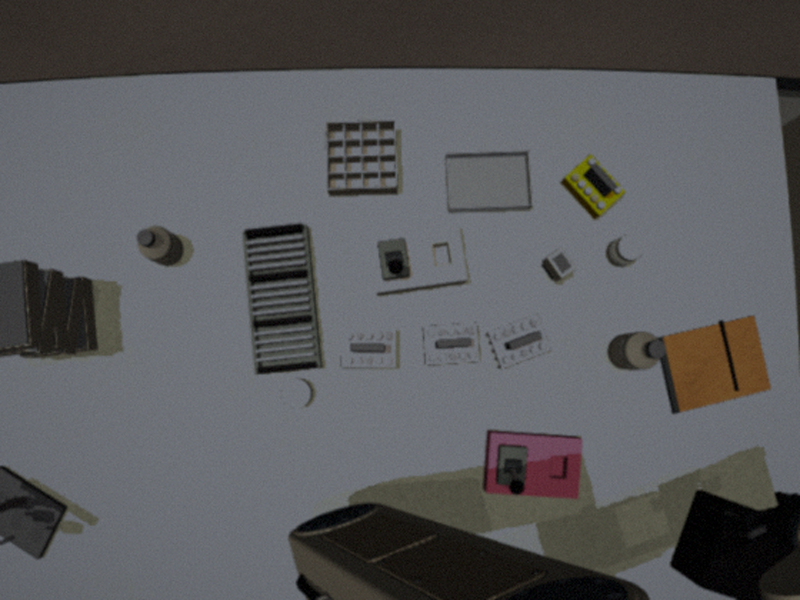

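Scene: three white racks (800×600 px, top view at (369,348), (452,343), (521,340)), the dock at (283,298), white unit at (422,262), logger at (558,264). The decoys are the pink unit (532,465) and the yellow rack (597,186); their colours rule them out. Next I'll enlarge both views to measure.

Run:
```python
from h import *
i=cv2.imread('pics/top0.png');c=i[145:275,160:420]
cv2.imwrite('pics/topc.png',cv2.resize(cv2.convertScaleAbs(c,alpha=1.3),None,fx=3,fy=3,interpolation=cv2.INTER_CUBIC))
i=cv2.imread('pics/scene0.png');c=i[165:345,165:425]
cv2.imwrite('pics/scenec.png',cv2.resize(cv2.convertScaleAbs(c,alpha=1.3),None,fx=3,fy=3,interpolation=cv2.INTER_CUBIC))
```

```text
(no output)
```

View pics/topc.png

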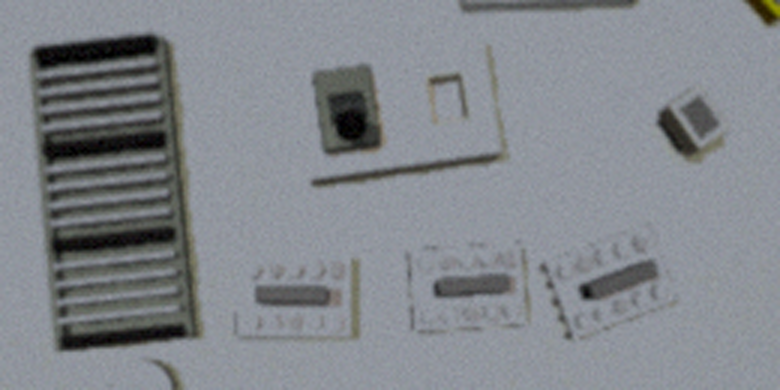

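View pics/scenec.png

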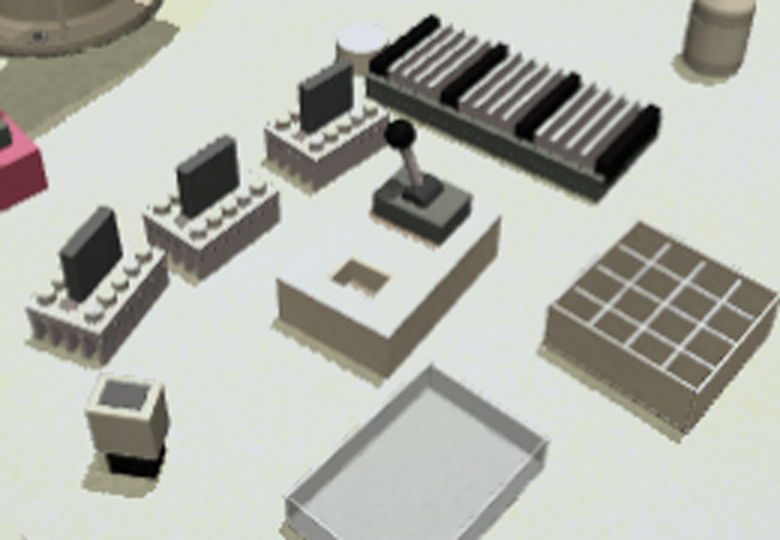

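```bash
cat >> h.py <<'E'
T=lambda x,y:('top0',(x/3+160-1/3,y/3+145-1/3))
S=lambda x,y:('scene0',(x/3+165-1/3,y/3+165-1/3))
E
python3 - <<'E'
from h import *
for n,a,b in [('rackL',T(292,295),S(327,82)),('rackM',T(473,285),S(208,157)),('rackR',T(619,279),S(92,235)),('socket',T(448,98),S(362,277)),('tip',T(350,125),S(400,133)),('logger top',T(701,116),S(126,393)),('unit corner',T(505,156),S(277,282))]:
    print(n,tri(a,b))
print('rib ends', [onz(*T(*p),95) for p in[(255,293),(330,297),(436,288),(510,283),(583,291),(655,268)]])
print('dock', [onz(*T(*p),42) for p in[(33,50),(155,38),(187,340),(60,350)]])
print('dock sc', [onz(*S(*p),42) for p in[(370,72),(437,16),(660,108),(600,178)]])
print('sock', [onz(*T(*p),50) for p in[(430,78),(463,75),(467,117),(432,122)]])
print('unit', [onz(*T(*p),50) for p in[(488,45),(505,156),(312,182)]],[onz(*S(*p),50) for p in[(277,282),(388,333),(500,217)]])
print('logtop', [onz(*T(*p),78) for p in[(697,88),(720,133),(692,152),(665,116)]])
E
```

```text
rackL [438.9  13.4  84.7]
rackM [ 445.9 -138.8   90.5]
rackR [ 449.4 -263.6   87.9]
socket [ 612.3 -123.3   50.4]
tip [576.  -37.3 129. ]
logger top [ 590.  -339.9   81.6]
unit corner [ 561.9 -172.1   45.4]
rib ends [array([440.8,  44.3,  95. ]), array([436.9, -18.5,  95. ]), array([ 443.6, -107.3,   95. ]), array([ 447.1, -169.5,   95. ]), array([ 439.7, -231. ,   95. ]), array([ 458.4, -292.7,   95. ])]
dock [array([661.2, 246.3,  42. ]), array([670.6, 136.5,  42. ]), array([402.1, 107.3,  42. ]), array([393.9, 219.1,  42. ])]
dock sc [array([417. ,  95.2,  42. ]), array([399.7, 219.3,  42. ]), array([661.9, 242.9,  42. ]), array([678.1, 117.6,  42. ])]
sock [array([ 630.4, -107.8,   50. ]), array([ 632.8, -137. ,   50. ]), array([ 595.3, -139.8,   50. ]), array([ 591.1, -108.9,   50. ])]
unit [array([ 659.7, -159.7,   50. ]), array([ 560.4, -172.6,   50. ]), array([538.9,  -3.1,  50. ])] [array([ 566.1, -174. ,   50. ]), array([ 667.2, -152.5,   50. ]), array([649.2,   8.9,  50. ])]
logtop [array([ 615.1, -338.4,   78. ]), array([ 575.5, -357.2,   78. ]), array([ 559.1, -331.9,   78. ]), array([ 590.6, -309.3,   78. ])]
```

```bash
cat >> h.py <<'E'
def M4(p,rpy):
    A=np.eye(4);A[:3,:3]=Ro.from_euler('xyz',rpy).as_matrix();A[:3,3]=p;return A
def go(p,yaw,n,s=None):
    """row (repeat n times) to reach TCP p (mm), tool down, yaw"""
    from scipy.linalg import logm,expm
    s=s or r.sense();A=M4(s['eef_pos'],s['tcp_rot'])
    L=np.linalg.inv(A)@M4(p,[np.pi,0,yaw]);m=np.real(expm(logm(L)/n))
    print(n,'x',[*(m[:3,3]/1000).round(4).tolist(),*np.degrees(Ro.from_matrix(m[:3,:3]).as_rotvec()).round(2).tolist()])
E
python3 - <<'E'
from h import *
f=eyes.grab_frame('wrist');print(np.array(f['hand_eye']).round(2),f['fx'],f['cx'],f['cy'])
go([440,-100,400],1.58,16)
go([500,100,400],1.67,16)
E
```

```text
[[   0.     -0.95   -0.33   84.54]
 [   1.      0.      0.     -1.32]
 [  -0.     -0.33    0.95 -125.75]
 [   0.      0.      0.      1.  ]] 374.5494527960879 277.2868774398415 209.716339644375
16 x [0.0375, -0.0072, -0.0095, -0.0, -0.0, -4.67]
16 x [0.0515, -0.0105, -0.0095, -0.0, -0.0, -4.99]
```

```bash
python3 -m inch '[[0.0375,-0.0072,-0.0095,0,0,-4.67,-1],[0.0375,-0.0072,-0.0095,0,0,-4.67,-1],[0.0375,-0.0072,-0.0095,0,0,-4.67,-1],[0.0375,-0.0072,-0.0095,0,0,-4.67,-1],[0.0375,-0.0072,-0.0095,0,0,-4.67,-1],[0.0375,-0.0072,-0.0095,0,0,-4.67,-1],[0.0375,-0.0072,-0.0095,0,0,-4.67,-1],[0.0375,-0.0072,-0.0095,0,0,-4.67,-1]]'
python3 -m inch '[[0.0375,-0.0072,-0.0095,0,0,-4.67,-1],[0.0375,-0.0072,-0.0095,0,0,-4.67,-1],[0.0375,-0.0072,-0.0095,0,0,-4.67,-1],[0.0375,-0.0072,-0.0095,0,0,-4.67,-1],[0.0375,-0.0072,-0.0095,0,0,-4.67,-1],[0.0375,-0.0072,-0.0095,0,0,-4.67,-1],[0.0375,-0.0072,-0.0095,0,0,-4.67,-1],[0.0375,-0.0072,-0.0095,0,0,-4.67,-1]]'
python3 - <<'E'
from h import *
i,s=cap('wrist','w1');print(s['eef_pos'],s['tcp_rot'])
print('racks',proj('w1',[[439,13,95],[446,-139,95],[449,-264,95],[612,-123,50],[533,178,42],[590,-335,78]]))
go([533,270,330],1.675,10)
E
```

```text
clock: 0.95
eef_pos: [390.9, -394.9, 324.4]
tcp_rot: [-3.141, -0.0, 0.932]
contact_force: [0.7, 0.3, -0.2]
opening: 1.004
grasp_force: 0.0
clock: 1.75
eef_pos: [439.7, -98.7, 400.5]
tcp_rot: [-3.141, -0.0, 1.584]
contact_force: [0.8, 0.1, 0.1]
opening: 1.001
grasp_force: 0.0
[439.74615049 -98.65991145 400.4741171 ] [-3.14149918e+00 -1.79666533e-04  1.58427220e+00]
racks [[277.9  57.3]
 [281.9 191.7]
 [282.4 283.4]
 [407.5 172.5]
 [361.6 -83.5]
 [379.2 321. ]]
10 x [0.0359, 0.0115, 0.0073, 0.01, -0.02, -0.49]
```

```bash
python3 -m inch '[[0.036,0.0115,0.0073,0,0,-0.5,-1],[0.036,0.0115,0.0073,0,0,-0.5,-1],[0.036,0.0115,0.0073,0,0,-0.5,-1],[0.036,0.0115,0.0073,0,0,-0.5,-1],[0.036,0.0115,0.0073,0,0,-0.5,-1],[0.036,0.0115,0.0073,0,0,-0.5,-1],[0.036,0.0115,0.0073,0,0,-0.5,-1],[0.036,0.0115,0.0073,0,0,-0.5,-1]]'
python3 -m inch '[[0.020,0.0115,0.0073,0,0,-0.5,-1],[0.010,0.0115,0.0073,0,0,-0.5,-1],[0,0,0,0,0,0,-1]]'
python3 - <<'E'
from h import *
i,s=cap('wrist','w2');print(s['eef_pos'],s['tcp_rot'])
a=cv2.imread('pics/w1.png');
cv2.imwrite('pics/w1b.png',cv2.resize(cv2.convertScaleAbs(a[20:380,190:470],alpha=1.3),(800*7//9-22,600*9//9) if 0 else None,fx=1.66,fy=1.66,interpolation=cv2.INTER_CUBIC))
cv2.imwrite('pics/w2b.png',cv2.resize(cv2.convertScaleAbs(i,alpha=1.3),(800,600),interpolation=cv2.INTER_CUBIC))
E
```

```text
clock: 2.6
eef_pos: [520.2, 192.8, 341.4]
tcp_rot: [-3.141, 0.0, 1.651]
contact_force: [0.4, 0.4, 1.0]
opening: 1.004
grasp_force: 0.0
clock: 2.9
eef_pos: [541.0, 223.7, 325.7]
tcp_rot: [-3.14, 0.001, 1.67]
contact_force: [0.9, -0.5, 1.0]
opening: 1.002
grasp_force: 0.0
[541.04746688 223.68215184 325.67302303] [-3.13979002e+00  6.66136362e-04  1.66953953e+00]
```

View pics/w1b.png

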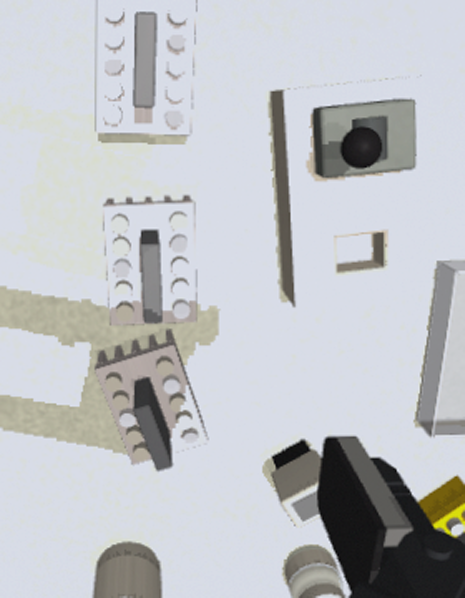

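View pics/w2b.png

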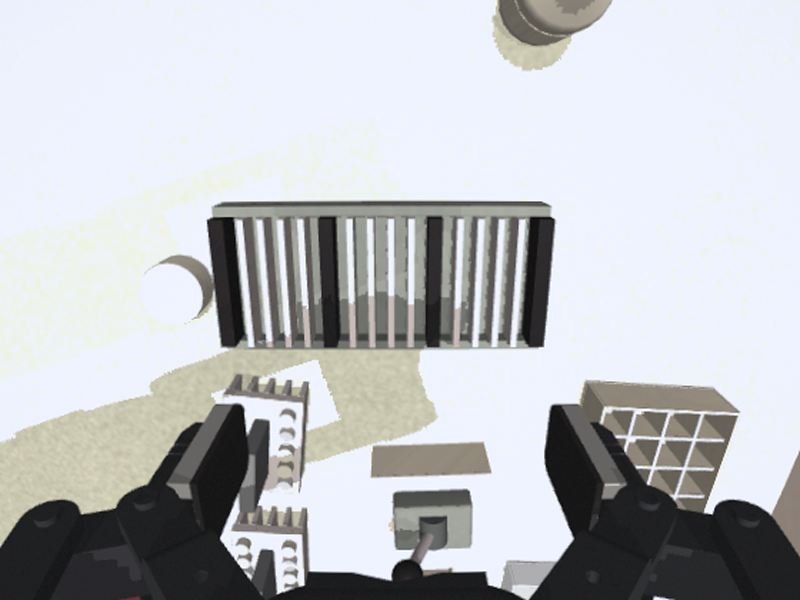

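```bash
cat >> h.py <<'E'
def ortho(tag,c,yaw,z,w,h,s):
    "patch around c, right = local x, up = local y, s px/mm, cross ticks at centre"
    X,Y=np.meshgrid((np.arange(w*s)-w*s/2+.5)/s,-(np.arange(h*s)-h*s/2+.5)/s)
    P=np.stack([c[0]+np.cos(yaw)*X-np.sin(yaw)*Y,c[1]+np.sin(yaw)*X+np.cos(yaw)*Y,0*X+z],-1)
    K,D,R,t=cam(tag);q=cv2.projectPoints(P.reshape(-1,3),cv2.Rodrigues(R)[0],t,K,D)[0].reshape(*X.shape,2).astype(np.float32)
    return cv2.remap(cv2.imread(f'pics/{tag}.png'),q[...,0],q[...,1],cv2.INTER_CUBIC)
E
python3 - <<'E'
from h import *
C=np.zeros((600,800,3),np.uint8)
C[:280,:580]=ortho('w2',(533,178),.105,42,290,140,2)
C[:220,590:790]=ortho('w1',(612,-123),.105,50,100,110,2)
for k,c in enumerate([(439,13),(446,-139),(449,-264)]): C[300:580,k*200:k*200+190]=ortho('w1',c,0,95,95,140,2)
C[300:580,600:790]=ortho('w1',(590,-335),0,78,95,140,2)
for x,y in[(290,140),(690,110),(95,440),(295,440),(495,440),(695,440)]: cv2.drawMarker(C,(x,y),(0,0,255),0,12)
cv2.imwrite('pics/ort1.png',cv2.convertScaleAbs(C,alpha=1.2))
E
```

```text
(no output)
```

View pics/ort1.png

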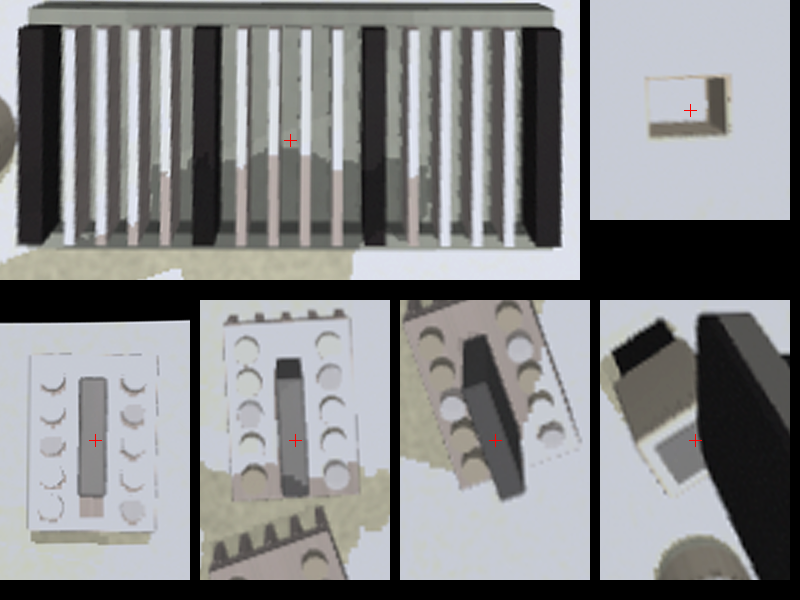

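The rectified view shows the dock fins 16.0 mm apart with their centres at px 117, 289.5 and 461.5, which puts the dock at (532.6, 179.7), yaw 0.105. The rib centres are L (437.7, 14.5), M (444.5, −137.5) and R (449.5, −264.5), and the socket is at (611, −121). All of these agree with the top and scene triangulation. I'm starting with rack L.

Run:
```python
from h import *
go([437.7,14.5,170],1.55,8)
```

```text
8 x [-0.0254, -0.014, 0.0196, -0.01, 0.01, 0.85]
```

```bash
R='';python3 -m inch '[[-0.0254,-0.014,0.0196,0,0,0.85,-1],[-0.0254,-0.014,0.0196,0,0,0.85,-1],[-0.0254,-0.014,0.0196,0,0,0.85,-1],[-0.0254,-0.014,0.0196,0,0,0.85,-1],[-0.0254,-0.014,0.0196,0,0,0.85,-1],[-0.0254,-0.014,0.0196,0,0,0.85,-1],[-0.0254,-0.014,0.0196,0,0,0.85,-1],[-0.0254,-0.014,0.0196,0,0,0.85,-1]]'
python3 -m inch '[[0,0,0,0,0,0,-0.4],[0,0,0,0,0,0,-0.4]]'
python3 - <<'E'
from h import *
i,s=cap('wrist','w3')
go([437.7,14.5,75],1.55,5)
o=ortho('w3',(437.7,14.5),0,95,190,140,4);cv2.drawMarker(o,(380,280),(0,0,255),0,12)
cv2.imwrite('pics/w3o.png',o)
E
```

```text
clock: 3.75
eef_pos: [437.0, 13.1, 170.5]
tcp_rot: [3.141, 0.0, 1.547]
contact_force: [0.1, -0.2, 0.5]
opening: 0.999
grasp_force: 0.0
clock: 3.95
eef_pos: [437.7, 14.0, 170.9]
tcp_rot: [3.141, 0.0, 1.547]
contact_force: [0.2, -0.6, -0.2]
opening: 0.707
grasp_force: 0.0
5 x [-0.0, -0.0002, 0.0193, 0.02, -0.0, -0.02]
```

View pics/w3o.png

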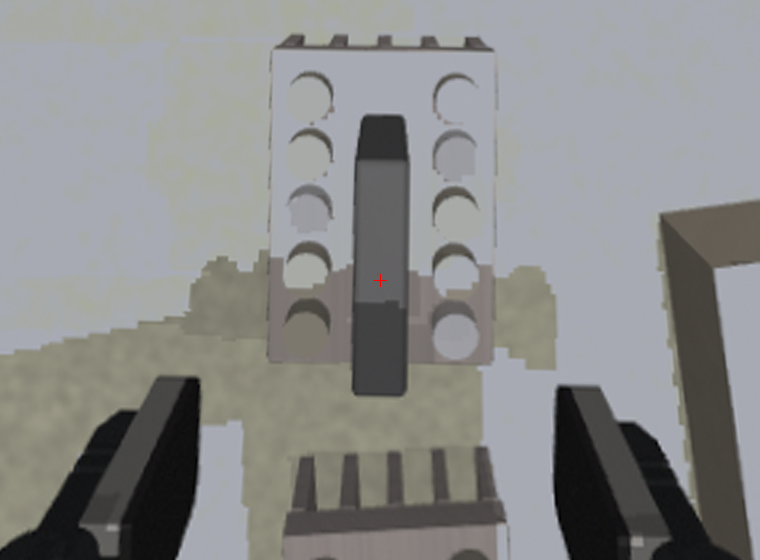

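Rack L's rib shows at px (380, 277), rows 160–395, within 1 mm of the estimate. Descending and gripping.

```bash
python3 -m inch '[[0,0,0.0193,0,0,-0.3,-0.4],[0,0,0.0193,0,0,-0.3,-0.4],[0,0,0.0193,0,0,0,-0.4],[0,0,0.0193,0,0,0,-0.4],[0,0,0.0186,0,0,0,-0.4],[0,0,0,0,0,0,1],[0,0,0,0,0,0,1],[0,0,0,0,0,0,1]]' 60
python3 -m inch '[[0,0,0,0,0,0,1],[0,0,0,0,0,0,1],[0,0,0,0,0,0,1],[0,0,-0.005,0,0,0,1],[0,0,-0.03,0,0,0,1],[0,0,-0.04,0,0,0,1],[0,0,-0.04,0,0,0,1],[0,0,0,0,0,0,1]]'
python3 - <<'E'
from h import *
go([534.1,165.5,190],1.558+.118,10);go([532.6,179.7,190],1.558+.118,8)
E
```

```text
clock: 4.8
eef_pos: [439.1, 15.3, 75.8]
tcp_rot: [3.14, -0.0, 1.56]
contact_force: [-1.9, -0.1, 2.6]
opening: 0.195
grasp_force: 2.2
clock: 5.6
eef_pos: [440.9, 15.2, 194.5]
tcp_rot: [3.133, -0.0, 1.56]
contact_force: [0.3, -0.3, -3.6]
opening: 0.152
grasp_force: 60.0
10 x [0.0146, 0.0099, 0.0005, 0.05, 0.0, -0.66]
8 x [0.0201, 0.0123, 0.0006, 0.06, 0.0, -0.83]
```

Run:
```python
from h import *
go([618.1,188.7,180],1.558+.118,10)
```

```text
10 x [0.0166, 0.0184, 0.0015, 0.05, 0.0, -0.66]
```

```bash
python3 -m inch '[[0.0166,0.0184,0.0015,0.05,0,-0.66,1],[0.0166,0.0184,0.0015,0.05,0,-0.66,1],[0.0166,0.0184,0.0015,0.05,0,-0.66,1],[0.0166,0.0184,0.0015,0.05,0,-0.66,1],[0.0166,0.0184,0.0015,0.05,0,-0.66,1],[0.0166,0.0184,0.0015,0.05,0,-0.66,1],[0.0166,0.0184,0.0015,0.05,0,-0.66,1]]'
python3 -m inch '[[0.0166,0.0184,0.0015,0.05,0,-0.66,1],[0.0166,0.0184,0.0015,0.05,0,-0.66,1],[0.0166,0.0184,0.0015,0.05,0,-0.66,1],[0,0,0,0,0,0,1],[0,0,0,0,0,0,1]]'
python3 - <<'E'
from h import *
go([618.1,188.7,130],1.558+.118,4)
E
```

```text
clock: 6.3
eef_pos: [563.9, 134.8, 177.6]
tcp_rot: [-3.134, 0.0, 1.641]
contact_force: [-0.0, -0.6, -2.6]
opening: 0.155
grasp_force: 60.1
clock: 6.8
eef_pos: [614.1, 188.3, 172.5]
tcp_rot: [-3.131, 0.0, 1.676]
contact_force: [-0.4, -0.5, -3.7]
opening: 0.155
grasp_force: 60.0
4 x [-0.0, 0.0011, 0.0106, -0.16, 0.0, -0.0]
```

```bash
python3 -m inch '[[0,0.001,0.0106,-0.16,0,0,1],[0,0.001,0.0106,-0.16,0,0,1],[0,0.001,0.0106,-0.16,0,0,1],[0,0.001,0.0106,-0.16,0,0,1],[0,0,0,0,0,0,1],[0,0,0,0,0,0,1]]'
python3 - <<'E'
from h import *
i,s=cap('wrist','w4');cap('scene','s4')
go([618.1,188.7,120],1.558+.118,1)
j=cv2.imread('pics/s4.png')[150:270,255:415]
a=cv2.resize(cv2.convertScaleAbs(j,alpha=1.3),(560,420),interpolation=cv2.INTER_CUBIC)
b=cv2.resize(i,(240,180));a[:180,320:]=b
cv2.imwrite('pics/s4b.png',a)
E
```

```text
clock: 7.4
eef_pos: [618.5, 188.7, 131.1]
tcp_rot: [3.14, -0.0, 1.675]
contact_force: [0.4, 0.0, -4.1]
opening: 0.155
grasp_force: 60.0
1 x [-0.0001, -0.001, 0.012, 0.18, -0.04, -0.05]
```

View pics/s4b.png

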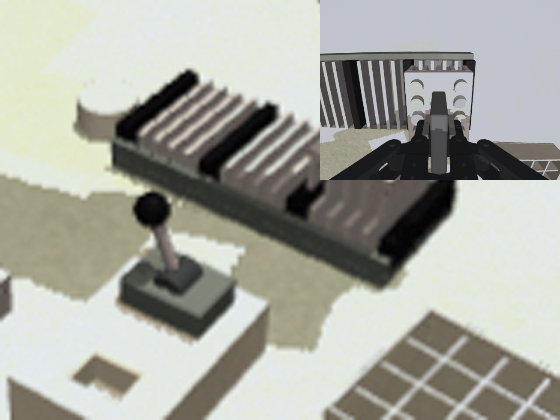

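The scene crop is half covered by my inset. The wrist inset shows rack L lined up over the right-hand bay at about (440, 95). Lowering with a force check.

```bash
python3 -m inch '[[0,-0.0005,0.006,0.1,0,0,1],[0,0,0.005,0,0,0,1],[0,0,0.004,0,0,0,1],[0,0,0.004,0,0,0,1],[0,0,0,0,0,0,1]]'
```

```text
clock: 8.0
eef_pos: [617.8, 188.7, 111.8]
tcp_rot: [-3.141, -0.0, 1.675]
contact_force: [-0.4, 0.2, -2.8]
opening: 0.155
grasp_force: 60.1
```

```bash
python3 -m inch '[[0,0,0.006,0,0,0,1],[0,0,0.006,0,0,0,1],[0,0,0.006,0,0,0,1],[0,0,0.003,0,0,0,1],[0,0,0.002,0,0,0,1],[0,0,0,0,0,0,1]]'
```

```text
clock: 8.6
eef_pos: [618.2, 188.8, 89.7]
tcp_rot: [3.141, -0.001, 1.675]
contact_force: [0.3, 0.2, -2.9]
opening: 0.158
grasp_force: 60.1
```

Home height is reached. I'll push down slightly until there's contact, release and rise.

```bash
python3 -m inch '[[0,0,0.002,0,0,0,1],[0,0,0,0,0,0,1],[0,0,0,0,0,0,0.3],[0,0,0,0,0,0,0.3],[0,0,0,0,0,0,0.3],[0,0,0,0,0,0,0.3]]'
python3 -m inch '[[0,0,-0.02,0,0,0,0.3],[0,0,-0.035,0,0,0,0.3],[0,0,-0.04,0,0,0,0],[0,0,-0.04,0,0,0,-0.4],[0,0,0,0,0,0,-0.4]]'
python3 - <<'E'
from h import *
go([440,-80,220],pi:=1.635,10)
cap('scene','s5')
E
```

```text
clock: 9.2
eef_pos: [618.3, 188.8, 87.4]
tcp_rot: [3.141, -0.001, 1.675]
contact_force: [0.7, -0.0, -0.1]
opening: 0.352
grasp_force: 0.0
clock: 9.7
eef_pos: [621.2, 189.7, 228.7]
tcp_rot: [3.132, -0.002, 1.675]
contact_force: [0.9, 0.1, 0.5]
opening: 0.699
grasp_force: 0.0
10 x [-0.0253, -0.0204, 0.0007, 0.06, -0.01, 0.23]
```

Run:
```python
from h import *
go([505,-260,310],1.6,12)
```

```text
12 x [-0.0367, -0.0121, -0.0071, 0.03, -0.01, 0.36]
```

```bash
python3 -m inch '[[-0.0367,-0.0121,-0.007,0,0,0.36,-0.4],[-0.0367,-0.0121,-0.007,0,0,0.36,-0.4],[-0.0367,-0.0121,-0.007,0,0,0.36,-0.4],[-0.0367,-0.0121,-0.007,0,0,0.36,-0.4],[-0.0367,-0.0121,-0.007,0,0,0.36,-0.4],[-0.0367,-0.0121,-0.007,0,0,0.36,-0.4]]'
python3 -m inch '[[-0.0367,-0.0121,-0.007,0,0,0.36,-0.4],[-0.0367,-0.0121,-0.007,0,0,0.36,-0.4],[-0.0367,-0.0121,-0.007,0,0,0.36,-0.4],[-0.0367,-0.0121,-0.007,0,0,0.36,-0.4],[-0.0367,-0.0121,-0.007,0,0,0.36,-0.4],[-0.0367,-0.0121,-0.007,0,0,0.36,-0.4],[0,0,0,0,0,0,-0.4]]'
python3 - <<'E'
from h import *
i,s=cap('wrist','w6');print(s['eef_pos'],s['tcp_rot'])
C=np.zeros((600,800,3),np.uint8)
for k,(c,z) in enumerate([((444.5,-137.5),95),((449.5,-264.5),95),((590,-335),78),((611,-121),50)]):
    C[:390,k*200:k*200+195]=ortho('w6',c,0,z,65,130,3)
    cv2.drawMarker(C,(k*200+97,195),(0,0,255),0,12)
C[392:,:276]=cv2.resize(i,(276,208))
j=cv2.imread('pics/s5.png')[150:250,255:415];C[392:,290:622]=cv2.resize(j,(332,208))
cv2.imwrite('pics/ort2.png',cv2.convertScaleAbs(C,alpha=1.2))
E
```

```text
clock: 10.35
eef_pos: [564.1, -38.4, 263.1]
tcp_rot: [-3.14, -0.001, 1.637]
contact_force: [0.4, -0.5, 1.1]
opening: 0.703
grasp_force: 0.0
clock: 11.05
eef_pos: [502.7, -264.3, 305.7]
tcp_rot: [-3.141, 0.001, 1.596]
contact_force: [-0.7, 0.6, 0.1]
opening: 0.701
grasp_force: 0.0
[ 502.71791361 -264.32015524  305.68971587] [-3.14142192e+00  6.01661113e-04  1.59613749e+00]
```

View pics/ort2.png

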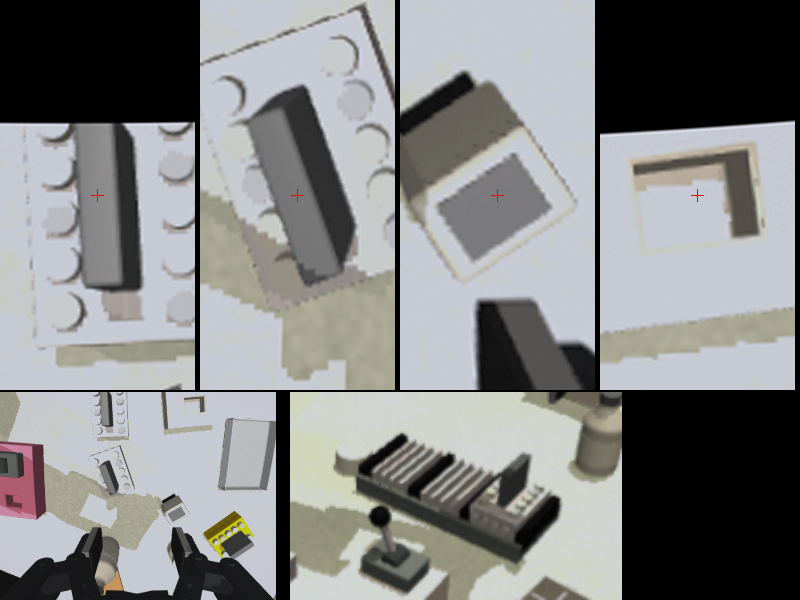

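Rack L sits meshed in bay 2. The measurements from this view are M (445, −138) yaw 0.05, R (448, −264.5) yaw 0.31, logger (589, −338) yaw 0.575, and socket (611, −122) yaw 0.125. Rack M is next, into bay 1.

Run:
```python
from h import *
go([445,-137.8,150],1.62,7)
```

```text
7 x [0.0181, -0.0077, 0.0222, -0.0, -0.01, -0.19]
```

```bash
python3 -m inch '[[0.018,-0.0077,0.0222,0,0,-0.19,-0.4],[0.018,-0.0077,0.0222,0,0,-0.19,-0.4],[0.018,-0.0077,0.0222,0,0,-0.19,-0.4],[0.018,-0.0077,0.0222,0,0,-0.19,-0.4],[0.018,-0.0077,0.0222,0,0,-0.19,-0.4],[0.018,-0.0077,0.0222,0,0,-0.19,-0.4],[0.018,-0.0077,0.0222,0,0,-0.19,-0.4],[0,0,0,0,0,0,-0.4]]'
python3 - <<'E'
from h import *
go([445,-137.8,75],1.62,4)
i,s=cap('wrist','w7')
# rib-top ends by brightness along local x at z=95: dark rib columns
o=cv2.cvtColor(ortho('w7',(445,-137.8),0.05,95,60,80,4),cv2.COLOR_BGR2GRAY)
for y in(25,15,5,-5): 
    row=o[160-y*4];d=np.where(row<120)[0];print(y,(d-120)[[0,-1]]/4 if len(d) else None)
col=o[:,120];d=np.where(col<120)[0];print((160-d[[0,-1]])/4)
E
```

```text
clock: 11.9
eef_pos: [441.5, -133.4, 147.5]
tcp_rot: [-3.135, -0.004, 1.625]
contact_force: [-0.2, 0.5, 0.6]
opening: 0.702
grasp_force: 0.0
4 x [-0.0012, 0.0009, 0.0181, -0.1, -0.06, 0.08]
25 [-21.25  19.75]
15 [-28.75   6.  ]
5 [-28.5   12.25]
-5 [-28.5  22. ]
[ 40.  -35.5]
```

```bash
python3 -m inch '[[-0.0012,0.0009,0.018,-0.1,-0.06,0.08,-0.4],[-0.0012,0.0009,0.018,-0.1,-0.06,0.08,-0.4],[-0.0012,0.0009,0.018,-0.1,-0.06,0.08,-0.4],[-0.0012,0.0009,0.018,-0.1,-0.06,0.08,-0.4],[0,0,0,0,0,0,-0.4]]'
python3 -m inch '[[0,0,0,0,0,0,1],[0,0,0,0,0,0,1],[0,0,0,0,0,0,1],[0,0,0,0,0,0,1],[0,0,0,0,0,0,1],[0,0,0,0,0,0,1]]'
```

```text
clock: 12.45
eef_pos: [449.3, -141.5, 77.9]
tcp_rot: [3.136, 0.003, 1.617]
contact_force: [0.1, -0.1, 0.2]
opening: 0.703
grasp_force: 0.0
clock: 13.05
eef_pos: [449.6, -141.5, 79.2]
tcp_rot: [3.133, 0.004, 1.617]
contact_force: [0.4, -0.3, 2.6]
opening: 0.157
grasp_force: 61.7
```

```bash
python3 -m inch '[[0,0,-0.01,0,0,0,1],[0,0,-0.03,0,0,0,1],[0,0,-0.04,0,0,0,1],[0,0,-0.04,0,0,0,1],[0,0,0,0,0,0,1],[0,0,0,0,0,0,1]]'
python3 - <<'E'
from h import *
i,s=cap('wrist','w8')
a=cv2.imread('pics/w4.png');
C=np.hstack([cv2.resize(x[120:420,180:380],None,fx=2,fy=2,interpolation=cv2.INTER_CUBIC)[:,:] for x in(a,i)])
cv2.imwrite('pics/cmp.png',C)
for (x0,x1,y0,y1) in[(205,250,165,270),(310,355,165,270),(205,355,150,200)]:
    m=cv2.matchTemplate(i[y0-25:y1+25,x0-25:x1+25],a[y0:y1,x0:x1],cv2.TM_CCOEFF_NORMED);_,v,_,p=cv2.minMaxLoc(m);print(v,p[0]-25,p[1]-25)
go([532.6,179.7,180],1.621+.055,12)
E
```

```text
clock: 13.65
eef_pos: [448.7, -141.1, 199.8]
tcp_rot: [3.132, 0.004, 1.617]
contact_force: [-0.4, 0.0, -4.5]
opening: 0.154
grasp_force: 60.9
0.9262129068374634 1 -12
0.8101847171783447 -1 -12
0.6479477286338806 0 -12
12 x [0.0261, 0.009, 0.0015, 0.03, 0.02, -0.28]
```

View pics/cmp.png

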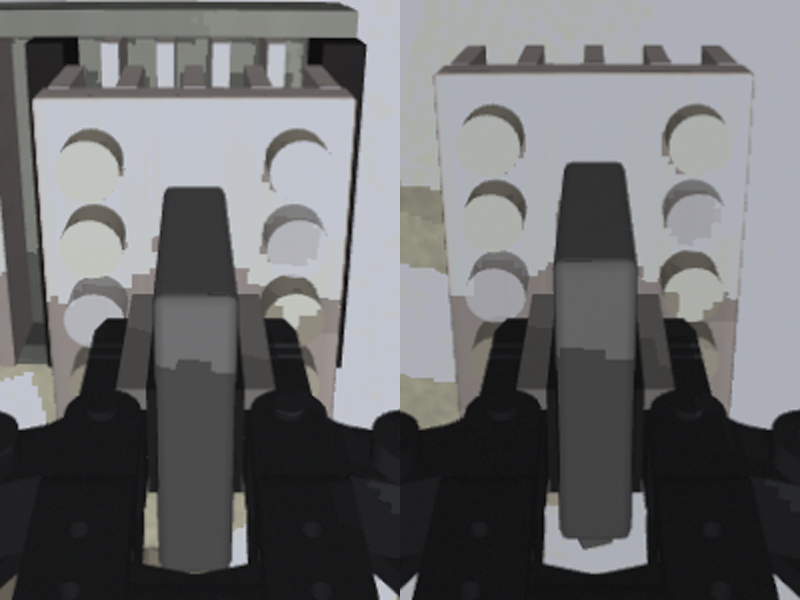

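In the side-by-side view, rack M sits about 4 mm further along tool x and about 3 mm lower in the hand than rack L did (plate edge row 97 → 72, rib end 568 → 535). I'll offset the target to compensate.

```bash
python3 -m inch '[[0.026,0.009,0,0.03,0,-0.28,1],[0.026,0.009,0,0.03,0,-0.28,1],[0.026,0.009,0,0.03,0,-0.28,1],[0.026,0.009,0,0.03,0,-0.28,1],[0.026,0.009,0,0.03,0,-0.28,1],[0.026,0.009,0,0.03,0,-0.28,1],[0.026,0.009,0,0.03,0,-0.28,1],[0.026,0.009,0,0.03,0,-0.28,1]]'
python3 -m inch '[[0.026,0.009,0,0.03,0,-0.28,1],[0.026,0.009,0,0.03,0,-0.28,1],[0.026,0.009,0,0.03,0,-0.28,1],[0.020,0.009,0,0.03,0,-0.28,1],[0,0,0,0,0,0,1],[0,0,0,0,0,0,1]]'
python3 - <<'E'
from h import *
go([533,175.7,137],1.621+.055,4)
E
```

```text
clock: 14.5
eef_pos: [505.9, 72.1, 196.4]
tcp_rot: [-3.141, 0.004, 1.657]
contact_force: [0.3, 0.2, -3.9]
opening: 0.155
grasp_force: 60.9
clock: 15.1
eef_pos: [532.6, 171.8, 196.3]
tcp_rot: [-3.139, 0.005, 1.677]
contact_force: [0.2, -0.1, -2.7]
opening: 0.155
grasp_force: 60.8
4 x [0.001, 0.0002, 0.0148, -0.04, 0.07, 0.02]
```

```bash
python3 -m inch '[[0.001,0.0002,0.0148,-0.04,0.07,0,1],[0.001,0.0002,0.0148,-0.04,0.07,0,1],[0.001,0.0002,0.0148,-0.04,0.07,0,1],[0.001,0.0002,0.0148,-0.04,0.07,0,1],[0,0,0,0,0,0,1],[0,0,0,0,0,0,1]]'
python3 - <<'E'
from h import *
go([533,175.7,122],1.621+.055,1)
E
```

```text
clock: 15.7
eef_pos: [533.8, 175.1, 138.6]
tcp_rot: [3.139, -0.0, 1.675]
contact_force: [-0.8, 0.1, -3.5]
opening: 0.157
grasp_force: 60.8
1 x [0.0007, -0.0007, 0.0166, 0.12, -0.03, -0.04]
```

```bash
python3 -m inch '[[0.0007,-0.0007,0.008,0.12,0,0,1],[0,0,0.006,0,0,0,1],[0,0,0.005,0,0,0,1],[0,0,0.004,0,0,0,1],[0,0,0,0,0,0,1]]'
```

```text
clock: 16.2
eef_pos: [533.3, 176.5, 115.4]
tcp_rot: [3.141, -0.001, 1.676]
contact_force: [-0.5, -0.0, -3.1]
opening: 0.157
grasp_force: 60.8
```

```bash
python3 -m inch '[[0,0,0.006,0,0,0,1],[0,0,0.006,0,0,0,1],[0,0,0.006,0,0,0,1],[0,0,0.003,0,0,0,1],[0,0,0.002,0,0,0,1],[0,0,0.001,0,0,0,1],[0,0,0,0,0,0,1]]'
```

```text
clock: 16.9
eef_pos: [533.4, 176.7, 93.2]
tcp_rot: [3.14, -0.001, 1.676]
contact_force: [-7.1, -1.6, 12.9]
opening: 0.149
grasp_force: 63.3
```

Contact at the expected home height. Releasing and going to rack R.

```bash
python3 -m inch '[[0,0,0,0,0,0,0.3],[0,0,0,0,0,0,0.3],[0,0,0,0,0,0,0.3],[0,0,-0.02,0,0,0,0.3],[0,0,-0.035,0,0,0,0.3],[0,0,-0.04,0,0,0,0],[0,0,-0.04,0,0,0,-0.4],[0,0,0,0,0,0,-0.4]]'
python3 - <<'E'
from h import *
go([448.5,-235,225],1.57+.31,15)
E
```

```text
clock: 17.7
eef_pos: [536.6, 177.5, 232.6]
tcp_rot: [3.131, -0.003, 1.676]
contact_force: [0.1, 0.0, 0.2]
opening: 0.698
grasp_force: 0.0
15 x [-0.0258, -0.0113, 0.0004, 0.04, -0.01, -0.78]
```

```bash
python3 -m inch '[[-0.0258,-0.0113,0,0.04,0,-0.78,-0.4],[-0.0258,-0.0113,0,0.04,0,-0.78,-0.4],[-0.0258,-0.0113,0,0.04,0,-0.78,-0.4],[-0.0258,-0.0113,0,0.04,0,-0.78,-0.4],[-0.0258,-0.0113,0,0.04,0,-0.78,-0.4],[-0.0258,-0.0113,0,0.04,0,-0.78,-0.4],[-0.0258,-0.0113,0,0.04,0,-0.78,-0.4],[-0.0258,-0.0113,0,0.04,0,-0.78,-0.4]]'
python3 -m inch '[[-0.0258,-0.0113,0,0.04,0,-0.78,-0.4],[-0.0258,-0.0113,0,0.04,0,-0.78,-0.4],[-0.0258,-0.0113,0,0.04,0,-0.78,-0.4],[-0.0258,-0.0113,0,0.04,0,-0.78,-0.4],[-0.0258,-0.0113,0,0.04,0,-0.78,-0.4],[-0.0258,-0.0113,0,0.04,0,-0.78,-0.4],[-0.0258,-0.0113,0,0.04,0,-0.78,-0.4],[0,0,0,0,0,0,-0.4]]'
python3 -m inch '[[0,0,0,0,0,0,-0.4],[0,0,0,0,0,0,-0.4]]'
python3 - <<'E'
from h import *
i,s=cap('wrist','w9')
go([448.2,-264.5,150],1.57+.31,6);go([448.2,-264.5,75],1.57+.31,8)
C=np.zeros((600,800,3),np.uint8)
C[:,:480]=ortho('w9',(448.2,-264.5),.31,95,120,150,4);cv2.drawMarker(C,(240,300),(0,0,255),0,12)
C[:240,480:]=cv2.resize(i,(320,240))
cap('scene','s9');j=cv2.imread('pics/s9.png')[150:250,255:415];C[250:450,480:]=cv2.resize(j,(320,200))
cv2.imwrite('pics/ort3.png',cv2.convertScaleAbs(C,alpha=1.2))
E
```

```text
clock: 18.5
eef_pos: [475.1, -42.2, 226.4]
tcp_rot: [-3.138, -0.001, 1.786]
contact_force: [0.6, 0.5, -0.2]
opening: 0.702
grasp_force: 0.0
clock: 19.3
eef_pos: [444.3, -238.4, 226.6]
tcp_rot: [-3.133, -0.001, 1.878]
contact_force: [-0.2, -1.2, -0.1]
opening: 0.697
grasp_force: 0.0
clock: 19.5
eef_pos: [444.5, -235.1, 226.7]
tcp_rot: [-3.133, -0.002, 1.88]
contact_force: [-1.0, -0.6, -0.2]
opening: 0.7
grasp_force: 0.0
6 x [-0.0049, -0.0009, 0.0128, -0.08, -0.02, 0.01]
8 x [-0.0037, -0.0006, 0.019, -0.06, -0.02, 0.01]
```

View pics/ort3.png

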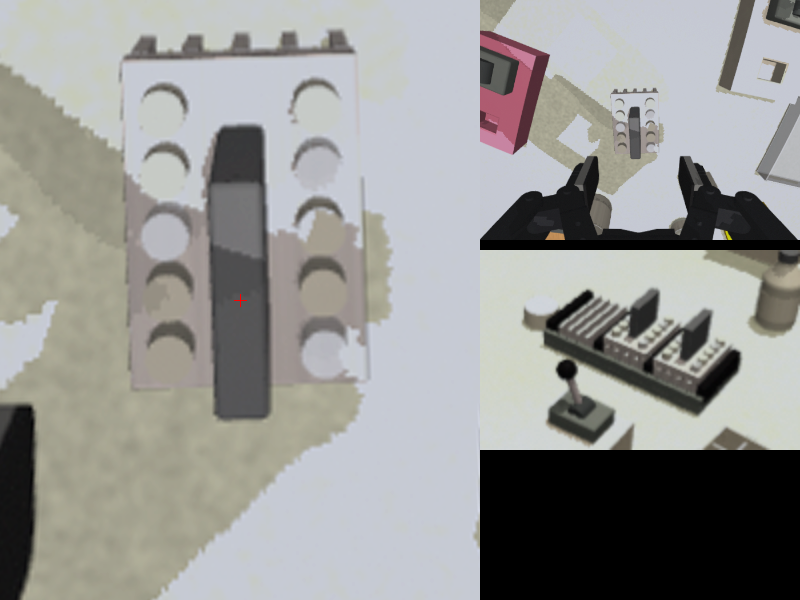

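Racks L and M are both meshed. Rack R's rib is centred at px (240, 300), so the estimate holds, with yaw 0.33. Going down to it.

```bash
python3 -m inch '[[-0.0049,-0.0009,0.0128,-0.08,0,-0.2,-0.4],[-0.0049,-0.0009,0.0128,-0.08,0,-0.2,-0.4],[-0.0049,-0.0009,0.0128,-0.08,0,-0.2,-0.4],[-0.0049,-0.0009,0.0128,-0.08,0,-0.2,-0.4],[-0.0049,-0.0009,0.0128,-0.08,0,-0.2,-0.4],[-0.0049,-0.0009,0.0128,-0.08,0,-0.2,-0.4],[0,0,0,0,0,0,-0.4],[0,0,0,0,0,0,-0.4]]'
python3 - <<'E'
from h import *
go([448.2,-264.5,75],1.9,4)
E
```

```text
clock: 20.4
eef_pos: [448.1, -265.5, 149.9]
tcp_rot: [-3.141, -0.003, 1.901]
contact_force: [1.1, -0.4, 0.0]
opening: 0.699
grasp_force: 0.0
4 x [0.0002, 0.0001, 0.0187, -0.01, -0.04, 0.01]
```

```bash
python3 -m inch '[[0.0002,0,0.0187,0,0,0,-0.4],[0.0002,0,0.0187,0,0,0,-0.4],[0.0002,0,0.0187,0,0,0,-0.4],[0.0002,0,0.0187,0,0,0,-0.4],[0,0,0,0,0,0,-0.4],[0,0,0,0,0,0,-0.4]]'
python3 -m inch '[[0,0,0,0,0,0,1],[0,0,0,0,0,0,1],[0,0,0,0,0,0,1],[0,0,0,0,0,0,1],[0,0,0,0,0,0,1],[0,0,0,0,0,0,1]]'
python3 -m inch '[[0,0,-0.01,0,0,0,1],[0,0,-0.03,0,0,0,1],[0,0,-0.04,0,0,0,1],[0,0,-0.04,0,0,0,1],[0,0,0,0,0,0,1],[0,0,0,0,0,0,1]]'
python3 - <<'E'
from h import *
i,s=cap('wrist','w10');a=cv2.imread('pics/w4.png')
for (x0,x1,y0,y1) in[(205,250,165,270),(310,355,165,270),(205,355,150,200)]:
    m=cv2.matchTemplate(i[y0-25:y1+25,x0-25:x1+25],a[y0:y1,x0:x1],cv2.TM_CCOEFF_NORMED);_,v,_,p=cv2.minMaxLoc(m);print(v,p[0]-25,p[1]-25)
go([447.1,170.7,190],1.676,15)
E
```

```text
clock: 21.0
eef_pos: [448.3, -264.6, 76.1]
tcp_rot: [3.141, -0.002, 1.901]
contact_force: [-0.5, 0.0, 0.5]
opening: 0.705
grasp_force: 0.0
clock: 21.6
eef_pos: [448.2, -264.7, 76.0]
tcp_rot: [3.141, -0.001, 1.901]
contact_force: [-2.8, -0.3, 6.6]
opening: 0.155
grasp_force: 61.4
clock: 22.2
eef_pos: [448.2, -264.8, 196.3]
tcp_rot: [3.14, -0.0, 1.901]
contact_force: [-0.4, 0.1, -3.0]
opening: 0.155
grasp_force: 59.9
0.8247076869010925 0 -1
0.832541823387146 0 -2
0.7177639007568359 0 -1
15 x [0.0283, 0.0065, 0.0004, -0.0, -0.01, 0.86]
```

```bash
python3 -m inch '[[0.0283,0.0065,0,0,0,0.86,1],[0.0283,0.0065,0,0,0,0.86,1],[0.0283,0.0065,0,0,0,0.86,1],[0.0283,0.0065,0,0,0,0.86,1],[0.0283,0.0065,0,0,0,0.86,1],[0.0283,0.0065,0,0,0,0.86,1],[0.0283,0.0065,0,0,0,0.86,1],[0.0283,0.0065,0,0,0,0.86,1]]'
python3 -m inch '[[0.0283,0.0065,0,0,0,0.86,1],[0.0283,0.0065,0,0,0,0.86,1],[0.0283,0.0065,0,0,0,0.86,1],[0.0283,0.0065,0,0,0,0.86,1],[0.0283,0.0065,0,0,0,0.86,1],[0.0283,0.0065,0,0,0,0.86,1],[0.0283,0.0065,0,0,0,0.86,1],[0,0,0,0,0,0,1]]'
python3 -m inch '[[0,0,0,0,0,0,1],[0,0,0,0,0,0,1]]'
python3 - <<'E'
from h import *
go([447.1,170.2,135],1.676,4)
E
```

```text
clock: 23.05
eef_pos: [434.4, -31.6, 194.1]
tcp_rot: [-3.138, -0.003, 1.78]
contact_force: [-0.4, -0.4, -3.5]
opening: 0.156
grasp_force: 59.8
clock: 23.85
eef_pos: [447.7, 172.3, 194.6]
tcp_rot: [-3.139, -0.002, 1.678]
contact_force: [-0.5, -1.0, -2.4]
opening: 0.155
grasp_force: 59.8
clock: 24.05
eef_pos: [447.3, 169.0, 195.1]
tcp_rot: [-3.139, -0.001, 1.676]
contact_force: [0.3, -0.3, -2.6]
opening: 0.157
grasp_force: 59.8
4 x [0.0003, 0.0, 0.015, -0.04, -0.01, 0.0]
```

```bash
python3 -m inch '[[0.0003,0,0.015,-0.04,0,0,1],[0.0003,0,0.015,-0.04,0,0,1],[0.0003,0,0.015,-0.04,0,0,1],[0.0003,0,0.015,-0.04,0,0,1],[0,0,0,0,0,0,1],[0,0,0,0,0,0,1]]'
python3 - <<'E'
from h import *
go([447.1,170.2,125],1.676,1)
E
```

```text
clock: 24.65
eef_pos: [447.9, 170.4, 136.1]
tcp_rot: [3.14, -0.001, 1.675]
contact_force: [-0.3, -0.4, -2.5]
opening: 0.156
grasp_force: 59.7
1 x [-0.0001, -0.0008, 0.0111, 0.08, -0.08, -0.05]
```

```bash
python3 -m inch '[[0,-0.0007,0.008,0.08,0,0,1],[0,0,0.006,0,0,0,1],[0,0,0.005,0,0,0,1],[0,0,0.004,0,0,0,1],[0,0,0,0,0,0,1]]'
```

```text
clock: 25.15
eef_pos: [447.1, 171.1, 112.6]
tcp_rot: [3.142, -0.001, 1.676]
contact_force: [0.9, 0.6, -2.3]
opening: 0.157
grasp_force: 59.7
```

```bash
python3 -m inch '[[0,0,0.006,0,0,0,1],[0,0,0.006,0,0,0,1],[0,0,0.006,0,0,0,1],[0,0,0.003,0,0,0,1],[0,0,0.002,0,0,0,1],[0,0,0.001,0,0,0,1],[0,0,0,0,0,0,1]]'
```

```text
clock: 25.85
eef_pos: [447.2, 171.2, 90.0]
tcp_rot: [3.141, -0.002, 1.676]
contact_force: [-6.3, -1.2, 12.1]
opening: 0.156
grasp_force: 62.0
```

```bash
python3 -m inch '[[0,0,0,0,0,0,0.3],[0,0,0,0,0,0,0.3],[0,0,0,0,0,0,0.3],[0,0,-0.02,0,0,0,0.3],[0,0,-0.035,0,0,0,0.3],[0,0,-0.04,0,0,0,0],[0,0,-0.04,0,0,0,-0.4],[0,0,0,0,0,0,-0.4]]'
python3 - <<'E'
from h import *
go([611,-110,230],1.69,12)
E
```

```text
clock: 26.65
eef_pos: [450.3, 172.1, 229.2]
tcp_rot: [3.132, -0.004, 1.676]
contact_force: [0.9, -0.8, 0.0]
opening: 0.698
grasp_force: 0.0
12 x [-0.0249, 0.0107, -0.0001, 0.05, -0.02, -0.07]
```

```bash
python3 -m inch '[[-0.0249,0.0107,0,0.05,0,-0.07,-0.4],[-0.0249,0.0107,0,0.05,0,-0.07,-0.4],[-0.0249,0.0107,0,0.05,0,-0.07,-0.4],[-0.0249,0.0107,0,0.05,0,-0.07,-0.4],[-0.0249,0.0107,0,0.05,0,-0.07,-0.4],[-0.0249,0.0107,0,0.05,0,-0.07,-0.4],[-0.0249,0.0107,0,0,0,-0.07,-0.4],[-0.0249,0.0107,0,0,0,-0.07,-0.4]]'
python3 -m inch '[[-0.0249,0.0107,0,0,0,-0.07,-1],[-0.0249,0.0107,0,0,0,-0.07,-1],[-0.0249,0.0107,0,0,0,-0.07,-1],[-0.0249,0.0107,0,0,0,-0.07,-1],[0,0,0,0,0,0,-1],[0,0,0,0,0,0,-1],[0,0,0,0,0,0,-1]]'
python3 - <<'E'
from h import *
i,s=cap('wrist','w11');print(s['eef_pos'],s['tcp_rot'])
go([589,-330,230],2.146,8)
E
```

```text
clock: 27.45
eef_pos: [554.4, -18.7, 222.7]
tcp_rot: [-3.136, -0.002, 1.686]
contact_force: [-0.8, 0.6, 0.3]
opening: 0.701
grasp_force: 0.0
clock: 28.15
eef_pos: [607.7, -110.9, 222.6]
tcp_rot: [-3.136, -0.002, 1.691]
contact_force: [-0.1, 0.4, 0.4]
opening: 1.003
grasp_force: 0.0
[ 607.67658392 -110.90848792  222.64900649] [-3.13626233e+00 -2.42079293e-03  1.69087109e+00]
8 x [-0.0255, -0.0109, -0.0009, -0.03, -0.02, -3.26]
```

```bash
python3 -m inch '[[-0.0255,-0.0109,-0.001,-0.03,0,-3.26,-1],[-0.0255,-0.0109,-0.001,-0.03,0,-3.26,-1],[-0.0255,-0.0109,-0.001,-0.03,0,-3.26,-1],[-0.0255,-0.0109,-0.001,-0.03,0,-3.26,-1],[-0.0255,-0.0109,-0.001,-0.03,0,-3.26,-1],[-0.0255,-0.0109,-0.001,-0.03,0,-3.26,-1],[-0.0255,-0.0109,-0.001,-0.03,0,-3.26,-1],[-0.0255,-0.0109,-0.001,-0.03,0,-3.26,-1]]'
python3 -m inch '[[0,0,0,0,0,0,-1],[0,0,0,0,0,0,-1],[0,0,0,0,0,0,-1]]'
python3 - <<'E'
from h import *
i,s=cap('wrist','w12');print(s['eef_pos'],s['tcp_rot'])
C=np.zeros((600,800,3),np.uint8)
C[:360,:360]=ortho('w12',(589,-338),.575,78,90,90,4);cv2.drawMarker(C,(180,180),(0,0,255),0,12)
C[:300,380:800]=ortho('w11',(611.3,-122),.125,50,70,50,6);cv2.drawMarker(C,(590,150),(0,0,255),0,12)
a=cv2.imread('pics/w11.png');C[310:600,380:767]=cv2.resize(a,(387,290))
C[370:595,:300]=cv2.resize(i,(300,225))
cv2.imwrite('pics/ort4.png',cv2.convertScaleAbs(C,alpha=1.1))
E
```

```text
clock: 29.0
eef_pos: [589.5, -330.9, 231.2]
tcp_rot: [3.14, -0.003, 2.149]
contact_force: [1.3, 0.6, 1.1]
opening: 1.004
grasp_force: 0.0
clock: 29.3
eef_pos: [589.6, -329.4, 230.9]
tcp_rot: [3.141, -0.003, 2.146]
contact_force: [0.1, 0.2, 0.2]
opening: 1.0
grasp_force: 0.0
[ 589.57819327 -329.41176357  230.89104901] [ 3.14054298 -0.00326791  2.14599548]
```

View pics/ort4.png

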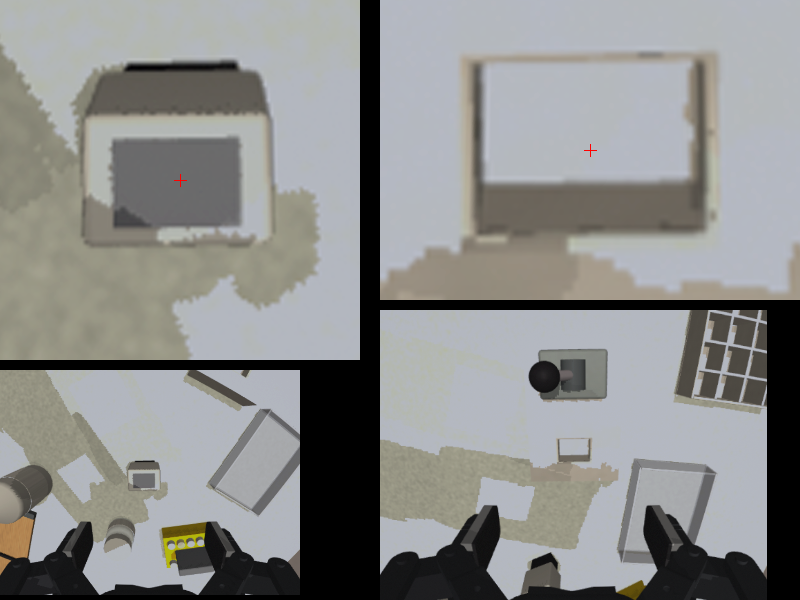

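In the rectified view, the logger head is at px (178, 178), measuring 47×33 mm, which gives (588.4, −337.9) yaw 0.578. The socket mouth is at px (589, 147), which gives (611.2, −121.6) yaw about 0.133. Grasping the logger.

Run:
```python
from h import *
go([588.4,-337.9,110],2.149,6)
```

```text
6 x [-0.0011, -0.001, 0.0202, 0.01, -0.03, -0.02]
```

```bash
python3 -m inch '[[-0.0011,-0.001,0.0202,0,0,-0.02,-1],[-0.0011,-0.001,0.0202,0,0,-0.02,-1],[-0.0011,-0.001,0.0202,0,0,-0.02,-1],[-0.0011,-0.001,0.0202,0,0,-0.02,-1],[-0.0011,-0.001,0.0202,0,0,-0.02,-1],[-0.0011,-0.001,0.0202,0,0,-0.02,-1],[0,0,0,0,0,0,-1],[0,0,0,0,0,0,-1]]'
python3 - <<'E'
from h import *
go([588.4,-337.9,52],2.149,4)
E
```

```text
clock: 30.15
eef_pos: [588.3, -338.5, 110.1]
tcp_rot: [3.141, -0.003, 2.149]
contact_force: [0.6, 0.1, 0.3]
opening: 0.998
grasp_force: 0.0
4 x [0.0001, 0.0001, 0.0145, 0.01, -0.04, -0.01]
```

```bash
python3 -m inch '[[0.0001,0.0001,0.0145,0,-0.04,0,-1],[0.0001,0.0001,0.0145,0,-0.04,0,-1],[0.0001,0.0001,0.0145,0,-0.04,0,-1],[0.0001,0.0001,0.0145,0,-0.04,0,-1],[0,0,0,0,0,0,-1],[0,0,0,0,0,0,-1]]'
python3 -m inch '[[0,0,0,0,0,0,1],[0,0,0,0,0,0,1],[0,0,0,0,0,0,1],[0,0,0,0,0,0,1],[0,0,0,0,0,0,1],[0,0,0,0,0,0,1]]' 40
python3 -m inch '[[0,0,-0.01,0,0,0,1],[0,0,-0.03,0,0,0,1],[0,0,-0.04,0,0,0,1],[0,0,-0.04,0,0,0,1],[0,0,0,0,0,0,1],[0,0,0,0,0,0,1]]'
python3 - <<'E'
from h import *
cap('wrist','w13')
go([611.2,-121.6,170],1.571+.133,10)
E
```

```text
clock: 30.75
eef_pos: [588.1, -338.5, 51.1]
tcp_rot: [3.141, -0.001, 2.148]
contact_force: [0.5, -1.1, 0.7]
opening: 1.0
grasp_force: 0.0
clock: 31.35
eef_pos: [588.7, -338.9, 52.5]
tcp_rot: [3.14, 0.001, 2.148]
contact_force: [-0.0, 0.0, 5.8]
opening: 0.557
grasp_force: 41.8
clock: 31.95
eef_pos: [588.5, -338.8, 173.0]
tcp_rot: [3.14, 0.002, 2.148]
contact_force: [-0.3, 0.9, -2.3]
opening: 0.555
grasp_force: 41.8
10 x [0.0194, 0.0103, 0.0002, 0.0, -0.0, 2.54]
```

```bash
python3 -m inch '[[0.0194,0.0103,0,0,0,2.54,1],[0.0194,0.0103,0,0,0,2.54,1],[0.0194,0.0103,0,0,0,2.54,1],[0.0194,0.0103,0,0,0,2.54,1],[0.0194,0.0103,0,0,0,2.54,1],[0.0194,0.0103,0,0,0,2.54,1],[0.0194,0.0103,0,0,0,2.54,1],[0.0194,0.0103,0,0,0,2.54,1]]'
python3 -m inch '[[0.0194,0.0103,0,0,0,2.54,1],[0.0194,0.0103,0,0,0,2.54,1],[0,0,0,0,0,0,1],[0,0,0,0,0,0,1]]'
python3 - <<'E'
from h import *
go([611.3,-122.3,118],1.704,5)
E
```

```text
clock: 32.8
eef_pos: [598.4, -163.0, 169.7]
tcp_rot: [-3.139, -0.002, 1.791]
contact_force: [-0.1, -1.1, -0.8]
opening: 0.557
grasp_force: 41.6
clock: 33.2
eef_pos: [611.3, -121.7, 170.3]
tcp_rot: [-3.14, -0.001, 1.707]
contact_force: [0.2, -1.1, -1.8]
opening: 0.561
grasp_force: 41.6
5 x [-0.0001, 0.0, 0.0105, -0.02, -0.01, 0.03]
```

```bash
python3 -m inch '[[-0.0001,0,0.0105,0,0,0.03,1],[-0.0001,0,0.0105,0,0,0.03,1],[-0.0001,0,0.0105,0,0,0.03,1],[-0.0001,0,0.0105,0,0,0.03,1],[-0.0001,0,0.0105,0,0,0.03,1],[0,0,0,0,0,0,1],[0,0,0,0,0,0,1]]'
python3 - <<'E'
from h import *
cap('wrist','w14');go([611.3,-122.4,105],1.704,3)
E
```

```text
clock: 33.9
eef_pos: [612.3, -122.6, 119.1]
tcp_rot: [3.141, -0.0, 1.702]
contact_force: [-0.5, 0.3, -1.5]
opening: 0.559
grasp_force: 41.6
3 x [0.0001, -0.0004, 0.0049, 0.03, -0.0, -0.04]
```

```bash
python3 -m inch '[[0.0001,-0.0004,0.005,0.03,0,-0.04,1],[0.0001,-0.0004,0.005,0.03,0,-0.04,1],[0,-0.0002,0.004,0,0,0,1],[0,0,0.003,0,0,0,1],[0,0,0.003,0,0,0,1],[0,0,0,0,0,0,1]]'
```

```text
clock: 34.55
eef_pos: [611.1, -122.5, 98.9]
tcp_rot: [-3.141, -0.0, 1.703]
contact_force: [0.3, -0.4, -1.4]
opening: 0.554
grasp_force: 41.6
```

```bash
python3 -m inch '[[0,0,0.004,0,0,0,1],[0,0,0.004,0,0,0,1],[0,0,0,0,0,0,1]]'
python3 -m inch '[[0,0,0.005,0,0,0,1],[0,0,0.005,0,0,0,1],[0,0,0.005,0,0,0,1],[0,0,0.002,0,0,0,1],[0,0,0,0,0,0,1]]'
```

```text
clock: 34.85
eef_pos: [610.9, -122.4, 90.7]
tcp_rot: [-3.141, -0.001, 1.703]
contact_force: [-0.2, -0.1, -2.4]
opening: 0.56
grasp_force: 41.6
clock: 35.35
eef_pos: [611.2, -122.5, 74.6]
tcp_rot: [-3.141, -0.0, 1.703]
contact_force: [-3.4, 0.4, 4.3]
opening: 0.553
grasp_force: 42.1
```

```bash
python3 -m inch '[[0,0,0.0015,0,0,0,1],[0,0,0,0,0,0,1]]'
python3 -m inch '[[0,0,0,0,0,0,-0.6],[0,0,0,0,0,0,-0.6],[0,0,0,0,0,0,-0.6],[0,0,-0.02,0,0,0,-0.6],[0,0,-0.04,0,0,0,-0.6],[0,0,-0.04,0,0,0,-0.6],[0,0,-0.04,0,0,0,-0.6],[0,0,-0.02,0,0,0,-0.6]]'
python3 - <<'E'
from h import *
cap('wrist','w15');cap('scene','s15');cap('top','t15')
go([525,-42.4,230],1.704,6)
print([onz('w11',((544-380)/387*560,(377-310)/290*420),130), proj('w11',[[570.7,-36.2,130]])])
E
```

```text
clock: 35.55
eef_pos: [611.2, -122.5, 74.5]
tcp_rot: [-3.141, -0.0, 1.703]
contact_force: [-8.9, 1.8, 19.1]
opening: 0.559
grasp_force: 43.8
clock: 36.35
eef_pos: [612.7, -122.8, 236.5]
tcp_rot: [3.137, 0.001, 1.703]
contact_force: [0.4, -0.4, -0.6]
opening: 0.799
grasp_force: 0.0
6 x [0.0152, -0.0126, 0.0007, 0.03, 0.01, -0.01]
[array([575.7, -36.6, 130. ]), array([[228.6,  95.3]])]
```

```bash
python3 -m inch '[[0.0152,-0.0126,0,0,0,0,1],[0.0152,-0.0126,0,0,0,0,1],[0.0152,-0.0126,0,0,0,0,1],[0.0152,-0.0126,0,0,0,0,1],[0.0152,-0.0126,0,0,0,0,1],[0.0152,-0.0126,0,0,0,0,1],[0,0,0,0,0,0,1],[0,0,0,0,0,0,1]]'
python3 - <<'E'
from h import *
go([525,-42.4,137],1.704,5)
E
```

```text
clock: 37.3
eef_pos: [524.1, -42.1, 231.9]
tcp_rot: [-3.14, -0.0, 1.704]
contact_force: [0.8, -0.1, 0.8]
opening: -0.002
grasp_force: 0.0
5 x [-0.0001, 0.0002, 0.019, -0.01, -0.0, 0.0]
```

```bash
python3 -m inch '[[0,0.0002,0.019,0,0,0,1],[0,0.0002,0.019,0,0,0,1],[0,0.0002,0.019,0,0,0,1],[0,0.0002,0.019,0,0,0,1],[0,0.0002,0.019,0,0,0,1],[0,0,0,0,0,0,1]]'
python3 -m inch '[[0,0.01,0,0,0,0,1],[0,0.01,0,0,0,0,1],[0,0.01,0,0,0,0,1],[0,0.01,0,0,0,0,1],[0,0.01,0,0,0,0,1],[0,0.01,0,0,0,0,1],[0,0.01,0,0,0,0,1],[0,0,0,0,0,0,1]]'
```

```text
clock: 37.9
eef_pos: [524.1, -42.5, 135.1]
tcp_rot: [-3.137, -0.001, 1.703]
contact_force: [-0.6, -0.1, 0.2]
opening: -0.0
grasp_force: 0.0
clock: 38.7
eef_pos: [596.4, -32.5, 138.0]
tcp_rot: [3.14, -0.0, 1.704]
contact_force: [-0.6, 1.0, 0.0]
opening: 0.007
grasp_force: 0.0
```

Keep pushing in small steps until the end stop shows in the force.

```bash
python3 -m inch '[[0,0.003,0,0,0,0,1],[0,0.003,0,0,0,0,1],[0,0.002,0,0,0,0,1],[0,0,0,0,0,0,1]]'
python3 -m inch '[[0,0.002,0,0,0,0,1],[0,0.002,0,0,0,0,1],[0,0,0,0,0,0,1]]'
```

```text
clock: 39.1
eef_pos: [602.8, -31.7, 137.9]
tcp_rot: [3.141, -0.0, 1.703]
contact_force: [-0.2, 0.6, -0.7]
opening: -0.001
grasp_force: 0.1
clock: 39.4
eef_pos: [603.7, -31.5, 137.6]
tcp_rot: [-3.135, -0.001, 1.704]
contact_force: [-12.1, -3.2, 7.4]
opening: -0.001
grasp_force: 7.1
```

The force rose to 12 N, so the lever is against its stop. Backing off and making the final check.

```bash
python3 -m inch '[[0,-0.015,0,0,0,0,1],[0,-0.03,0,0,0,0,1],[0,0,-0.03,0,0,0,1],[0,0,-0.04,0,0,0,1],[-0.03,0,-0.04,0,0,0,1],[-0.04,0,-0.02,0,0,0,1],[-0.04,0,0,0,0,0,1],[0,0,0,0,0,0,1]]'
python3 - <<'E'
from h import *
a,s=cap('wrist','w16');b,_=cap('scene','s16');t,_=cap('top','t16')
C=np.zeros((600,800,3),np.uint8)
C[:360,:520]=cv2.resize(b[155:299,245:453],(520,360),interpolation=cv2.INTER_CUBIC)
C[:210,525:800]=cv2.resize(a,(275,210))
C[370:600,:390]=cv2.resize(t[140:280,160:398],(390,230),interpolation=cv2.INTER_CUBIC)
c=cv2.imread('pics/w15.png');C[370:600,400:706]=cv2.resize(c,(306,230))
print(proj('s16',[[627.8,-28.6,130],[570.7,-36.2,130]])*0+ (proj('s16',[[627.8,-28.6,130],[570.7,-36.2,130]])-[245,155])*2.5)
cv2.imwrite('pics/fin.png',cv2.convertScaleAbs(C,alpha=1.2))
E
```

```text
clock: 40.2
eef_pos: [577.7, -150.3, 269.3]
tcp_rot: [3.138, 0.003, 1.701]
contact_force: [0.4, -0.2, -0.5]
opening: -0.002
grasp_force: 0.0
[[180.   153.  ]
 [130.5  131.25]]
```

View pics/fin.png

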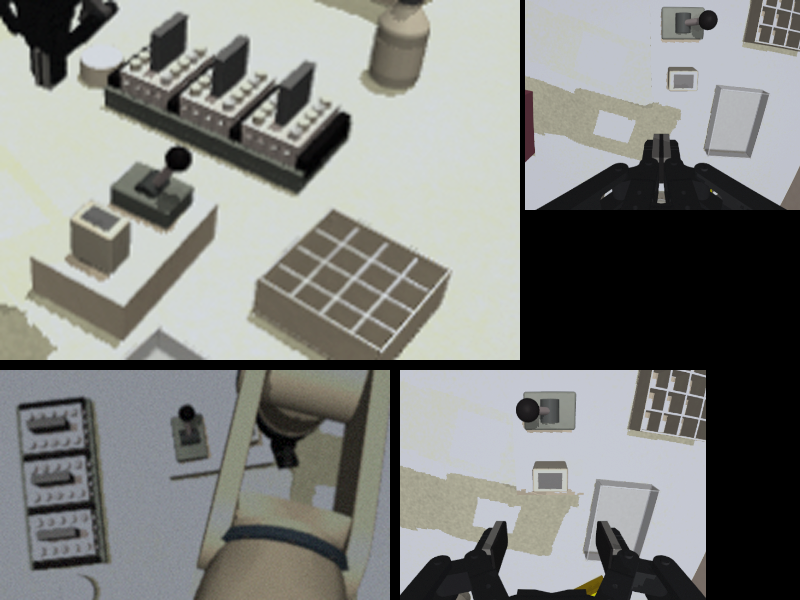

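The final view shows all three racks level and meshed, and the logger head flush on the unit. The switch ball is at px (178, 158), against (180, 153) predicted for fully on.

```bash
python3 -c "
from rig import r
print(r.sign_off())"
```

```text
the job is handed in; nothing more can be done
None
```

I handed the job in at about 40 s on the robot's clock: all three racks are fully home in their own bays, the logger is plugged all the way in, and the switch, thrown last, is fully over to the far side.

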